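# Feel out the release groove of a limb turntable

## Task

Unlock the limb turntable so that the next mannequin limb can be bolted on: with the gripper shut, touch the top of the metal rim beside the red block, sweep the fingertips along the rim around the side nearest the robot until they drop into the release groove, and press the key inside it all the way down, so that the brass stud in the middle comes up and stays up. Then move clear. Grasp and lift nothing, and leave the loose things as they stand.

Things in the scene. Friction and masses are not known exactly. Their poses are not given: they have to be found in the camera images.
- turntable: round bench turntable fixed to the table. Origin: centre of its underside, on the table; z up; -x is its robot side, +y its red-block side. Green foot disc of radius 124 mm, 20 mm high; on it the aluminium rim, inside that a wooden platter of radius 61 mm with its top at 42 mm. Rim and foot do not turn. Touch is judged at the point between the fingertips: keep the gripper shut
- rim_center (a point): centre of the rim, 50 mm above the table, level with the rim's flat top. The rim is a flat ring 64 to 104 mm from here (sweep along its middle, 84 mm out). It has one groove cut right across it, straight-sided, 48 mm long along the rim, its middle at an unknown place 45 to 165 degrees along the rim from the red block, going by way of the turntable's -x side
- red_mark (a point): start of the sweep (within 25 mm): point on the middle of the rim's flat top, 84 mm from the centre along the turntable's +y, 50 mm above the table. The red block (24 mm along the rim, 12 mm thick, top at 46 mm) stands just outside the rim here. The rim is whole here and for at least 40 mm on towards the groove
- white_mark (a point): the like point at the turntable's -y, beside a like white block. The groove's middle lies before this point
- key (a joint): grey release key in the groove, 42 mm along the rim, 36 mm across it; flat top 36 mm above the table (14 mm below the rim's top). 0 = up, 0.010 m = fully pressed, top then at 26 mm. Moves straight down against a friction of 5 to 6 N and stays where it is left
- clamp_nut: loose brass clamp nut, 26 mm across, 16 mm high, standing on the platter on its +x side; leave it. Origin: centre of its underside
- varnish_jar: loose amber jar, 56 mm across, 70 mm high; leave it. Origin: centre of its underside
- paint_jar: loose terracotta jar, 52 mm across, 60 mm high; leave it. Origin: centre of its underside
- mix_bowl: loose white bowl, 100 mm across, 40 mm high; leave it. Origin: centre of its underside
- screwdriver: loose screwdriver lying on the table; leave it
- paint_brush: loose brush lying on the table; leave it
- sanding_block: loose cork block 90 x 45 x 30 mm; leave it. Origin: centre of its underside
- stud (a joint): brass locking stud, 16 mm across, upright at the turntable's centre, its top 44 mm above the table at the start. 0 = down (locked), 0.012 m = up (unlocked), linked to the key: it rises 1.2 times the key's travel

How it is judged:
By the outcome, as a careful person would: the job done as asked, in the order asked, and still so for the second after the job is handed in, with the robot touching nothing.
It also fails if it takes over 64 s, if anything falls off the work surface, if the arm or the gripper's body presses on something with over 40 N, if the wrist force passes 120 N, or if a joint passes its speed limit or range.

## Robot

A 6-joint arm with a two-finger parallel gripper is mounted at the origin on the work surface. World frame = base frame: x ahead of the robot, y to its left, z up, the work surface at z = 0. Lengths are in m, angles in degrees, forces in N, time in s.
With the tool pointing down it reaches from about 0.325 to 0.85 m from the base axis. Payload 4.4 kg.
Tool frame: the origin (TCP) lies midway between the tips of the shut fingers; the grasp point (between the pads) lies 19 mm behind it; z points along the fingers, y is the direction in which the jaws open and shut (so a half turn about z gives the same grasp; the last joint's range is limited). The gripper opens to 94 mm and grips with 3 to 60 N. Pads are 16 mm wide; open, the fingers measure 119 mm over their backs; the gripper's body (75 mm by 177 mm) begins 78 mm behind the grasp point.
Start: joints at [-85.972, 11.837, 88.321, -0, 79.842, -8.623], TCP at [0.126, -0.561, 0.205] pointing down, gripper open.
Joint ranges: [-156.59, 156.59], [-49.26, 127.26], [12.9, 141.05], [-63.56, 243.56], [4.71, 150.69], [-161.64, 161.64]. Speed limits (degrees/s): [159.86, 159.86, 180, 180, 180, 180].

## Interface

Orientations are given as [roll, pitch, yaw] about the fixed x, y, z axes, in that order (R = Rz(yaw) Ry(pitch) Rx(roll)).
In Python, from plant import * gives the robot as it stands.
- The arm moves only by the tool apply_moves, never from a script. Its argument "plan" is a list of rows, each a list of 7 numbers: the turn, a rotation vector about the tool's x, y, z in rad, then the shift along the tool's x, y, z in cm, then the closure, from 0 (fully open) to 1 (shut). A call has 1 to 20 rows; each row shifts and turns the commanded pose from where the row before left it, along the tool's axes as they then stand; what a row does not reach is not made up. A row lasts 1/8 s, in which the tool goes at most 62.5 mm and 10.7 degrees, less where a joint would pass 70% of its speed; a pose out of reach is approached as far as the arm can. A call is refused whole if a number of a shift passes 6.25 or a number of a turn 0.188, either way. A call with a gripper value outside its range is refused whole. The fingers move at their own pace and stop on an object; "squeeze" is the grip in N (left out, the last holds). Time passes only in rows, so rows that do not move let the fingers close. It gives the time, the measured TCP pose, the force and the opening at its end, in the units of the state.
- state(): the state, without advancing time (a new reading comes with each control period).
- read_camera(name): name is "scene" or "top" or "wrist"; returns a dict with "frame" (480x640x3 uint8, red, green, blue), "range_z" (480x640 float32, m along the optical axis (not along the pixel's ray), 0 where there is no reading), "intrinsics" (3x3 intrinsics, pixels), "pose" (4x4, takes a point from camera to world coordinates). Camera axes: x right, y up, looking along -z (the intrinsics and any distortion apply to the point x, -y, -z); pixel columns grow to the right and rows downward; lengths in m; the calibration is good to about 2 mm. The wrist camera is an equidistant fisheye: a pixel r from the principal point sees the ray r / f radians off the axis. A picture is of the moment at which its call begins.
- job_done(): hands the job in, once; it reports no verdict.
Trained networks look in a picture, given as the dict that the camera call returned (one of the last four; its "shot" number tells which), for a name from the list of things; names that differ only in an ending like _2 or _b are one class to them, and where a whole thing is asked for, a point or a joint stands for the part that bears it (a point fixed in the world has none). Each returns a list of dicts, best first, with "score" (0 to 1); they miss things now and then, are a little off and sometimes report something else, mostly with a low value. They report only what shows in the picture. A call takes as long as a camera call.
- spot_in(thing, picture): "centre" ([x, y, z] in m, in the coordinates of the camera as it stood for that picture, good to about 4 mm: the middle of the surface that is visible of it).
- pinpoint(thing, picture): "centre" ([x, y, z] in m, in the coordinates of the camera as it stood for that picture, good to about 4 mm: a listed point, or the origin of a listed thing).
The state is a dict: "clock": time; "q": joint angles; "joint_velocities": joint speeds; "joint_efforts": joint torques, N m; "tcp_pos": TCP position; "tool_rot": TCP orientation; "force": force on the tool from outside, world axes, zero at the start; "moment": the same for the moment, N m; "width": finger opening in m.
Only numpy, scipy, OpenCV 4.12 (cv2) and the standard library are available. Lean on these libraries where they do the work, as an engineer would, in place of code of your own. Each camera call takes 0.05 s, during which the arm holds its last target.

## Working session

There is one attempt and no reset: what is moved stays moved. The work goes in short steps, Python scripts to look and compute and a tool call to move; the robot and the scene stay as the last step left them, time stands still between calls to the robot, and variables do not carry over. Pictures are saved under pics/ and viewed, and the job is handed in when it is done.

Besides the shell and the picture viewer there is one more tool, called after "Request:" by a JSON object that holds its "name" and its "arguments", one argument or row to a line. apply_moves: Moves the arm, as the interface text tells. Its arguments: {"type":"object","properties":{"plan":{"type":"array"},"squeeze":{"type":"number"}},"required":["plan"]}

```bash
mkdir -p pics; cat > h.py <<'E'
from plant import *
import numpy as np, cv2
def w(p,c): 
    return (p["pose"]@np.r_[c,1])[:3]
def deproj(p,u,v):
    K=p["intrinsics"]; z=p["range_z"][int(v),int(u)]
    return w(p,[(u-K[0,2])/K[0,0]*z,-(v-K[1,2])/K[1,1]*z,-z])
E
python3 - <<'E'
from h import *
s=state(); print({k:np.round(v,3) for k,v in s.items()})
for c in ["scene","top"]:
    p=read_camera(c); cv2.imwrite(f"pics/{c}1.png",p["frame"][:,:,::-1])
    for n in ["rim_center","red_mark","white_mark","turntable","key","stud"]:
        for f in (pinpoint,spot_in):
            try: print(c,n,f.__name__,[(np.round(w(p,d["centre"]),4),round(d["score"],2)) for d in f(n,p)[:2]])
            except Exception as e: print(c,n,f.__name__,e)
E
```

```text
{'clock': np.float64(0.0), 'q': array([-8.5973e+01,  1.1884e+01,  8.8403e+01, -1.0000e-03,  7.9841e+01,
       -8.6230e+00]), 'joint_velocities': array([-0.047, -0.02 , -0.024, -0.039,  0.08 , -0.066]), 'joint_efforts': array([-2.0000e-03, -3.7088e+01, -2.8141e+01,  7.0000e-02,  3.6000e-02,
       -0.0000e+00]), 'tcp_pos': array([ 0.126, -0.56 ,  0.204]), 'tool_rot': array([-1.79873e+02, -1.80000e-02,  1.26500e+01]), 'force': array([-0.138,  0.536,  0.485]), 'moment': array([-0.   ,  0.016,  0.023]), 'width': np.float64(0.094)}
scene rim_center call [(array([ 0.5356, -0.0962,  0.0497]), 0.97)]
scene rim_center call [(array([ 0.5677, -0.0897,  0.0436]), 0.88)]
scene red_mark call [(array([ 0.522 , -0.0121,  0.0518]), 0.63)]
scene red_mark call [(array([ 0.5599, -0.0936,  0.0454]), 0.97)]
scene white_mark call [(array([ 0.5379, -0.1788,  0.0487]), 0.62), (array([ 0.4576, -0.3449, -0.0016]), 0.41)]
scene white_mark call [(array([ 0.5622, -0.091 ,  0.0444]), 0.7)]
scene turntable call [(array([ 0.5359, -0.0965, -0.0027]), 0.75)]
scene turntable call [(array([ 0.564 , -0.0924,  0.0406]), 
[... 675 characters left out ...]
  0.0415]), 0.93)]
top white_mark call [(array([ 0.543 , -0.1776,  0.051 ]), 0.76)]
top white_mark call [(array([ 0.5305, -0.0982,  0.044 ]), 0.87)]
top turntable call [(array([ 0.5321, -0.1006,  0.0016]), 0.59)]
top turntable call [(array([ 0.5296, -0.1026,  0.0416]), 0.94)]
top key call it knows: clamp_nut, mix_bowl, paint_brush, paint_jar, red_mark, rim_center, sanding_block, screwdriver, turntable, varnish_jar, white_mark
top key call [(array([ 0.4608, -0.1418,  0.0348]), 0.83)]
top stud call it knows: clamp_nut, mix_bowl, paint_brush, paint_jar, red_mark, rim_center, sanding_block, screwdriver, turntable, varnish_jar, white_mark
top stud call [(array([ 0.5375, -0.095 ,  0.0432]), 0.38)]
```

View pics/scene1.png

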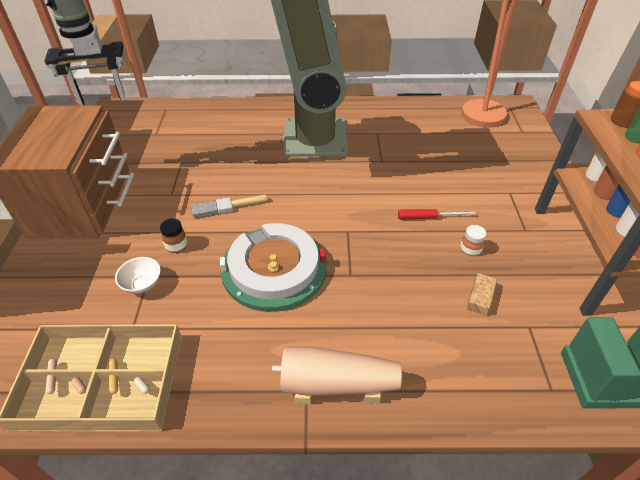

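View pics/top1.png

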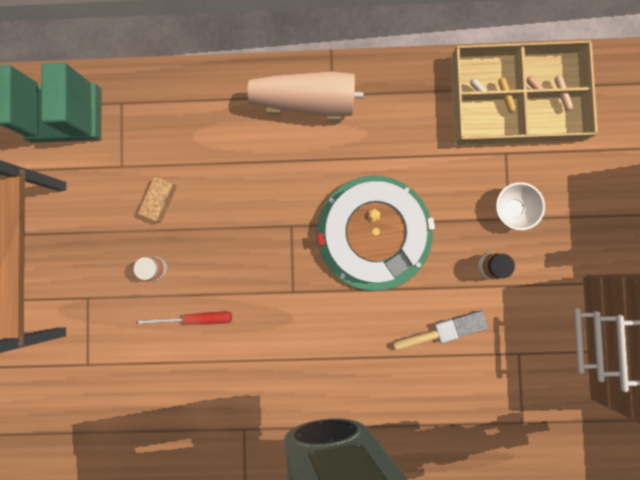

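Top view: rim centred at about (376,231), red block at (321,240), white block at (431,223) and the grey groove/key at (400,263), on the robot/-y side. I'll refine the centre, heading and groove angle from depth.

```bash
python3 - <<'E'
from h import *
from scipy.optimize import least_squares
for c in ["top","scene"]:
    p=read_camera(c);K=p["intrinsics"];z=p["range_z"]
    v,u=np.mgrid[:480,:640]
    P=np.stack([(u-K[0,2])/K[0,0]*z,-(v-K[1,2])/K[1,1]*z,-z],-1)@p["pose"][:3,:3].T+p["pose"][:3,3]
    d=np.hypot(P[...,0]-.536,P[...,1]+.096)
    m=(z>0)&(d<.12)&(abs(P[...,2]-.05)<.005)&(d>.055); Q=P[m]
    print(c,len(Q),"z med",np.median(Q[:,2]),Q[:,2].std())
    # outer/inner edges per angle bin -> circle fit
    ang=np.degrees(np.arctan2(Q[:,1]+.096,Q[:,0]-.536)); r=np.hypot(Q[:,0]-.536,Q[:,1]+.096)
    mid=[];
    for a in range(-180,180,10):
        s=(ang>=a)&(ang<a+10)
        if s.sum()>8: mid.append((a+5,(r[s].max()+r[s].min())/2))
    mid=np.array(mid);X=.536+mid[:,1]*np.cos(np.radians(mid[:,0]));Y=-.096+mid[:,1]*np.sin(np.radians(mid[:,0]))
    f=least_squares(lambda t:np.hypot(X-t[0],Y-t[1])-t[2],[.536,-.096,.084],loss="soft_l1",f_scale=.001); print(f.x)
    cx,cy=f.x[:2]
    d=np.hypot(P[...,0]-cx,P[...,1]-cy)
    m=(z>0)&(d<.1)&(d>.068)&(P[...,2]<.041)&(P[...,2]>.03); G=P[m]
    print("key",len(G),G.mean(0),np.degrees(np.arctan2(G[:,1].mean()-cy,G[:,0].mean()-cx)))
    hsv=cv2.cvtColor(p["frame"],cv2.COLOR_RGB2HSV).astype(int); 
    m=((hsv[...,0]<6)|(hsv[...,0]>174))&(hsv[...,1]>190)&(d<.13)&(z>0); R=P[m]; 
    print("red",len(R),R.mean(0),np.degrees(np.arctan2(R[:,1].mean()-cy,R[:,0].mean()-cx)))
    for n in ["red_mark","white_mark"]:
        for e in pinpoint(n,p)[:1]:
            q=w(p,e["centre"]);print(n,q,np.degrees(np.arctan2(q[1]-cy,q[0]-cx)))
E
```

```text
top 4646 z med 0.05042052308253764 0.0017161748703049503
[ 0.53496968 -0.09599483  0.08171168]
key 328 [ 0.46501628 -0.14084594  0.03622234] -147.33375390814885
red 1 [0.52517207 0.02012534 0.04771209] 94.82289659155012
red_mark [ 0.52346407 -0.01271966  0.04788417] 97.86639981063432
white_mark [ 0.54527642 -0.18192916  0.05024763] -83.16076785845276
scene 3004 z med 0.05002938959836395 0.0017513122136461998
[ 0.53553491 -0.09756315  0.08403445]
key 178 [ 0.46382397 -0.13906233  0.03597133] -149.9419947991336
red 56 [0.52840307 0.01695523 0.04023162] 93.56359672235747
red_mark [ 0.52107381 -0.0157167   0.05143742] 100.01993779917603
white_mark [ 0.5403077  -0.18023001  0.05112197] -86.69568542498664
```

Request:
{"name": "apply_moves", "arguments": {
  "plan": [
    [0,0,0.11,0,0,0,1],
    [0,0,0.11,0,0,0,1],
    [0,0,0,0,0,0,1]
  ]
}}

```text
clock: 1.78
tcp_pos: [0.1259, -0.5611, 0.2055]
tool_rot: [180.0, 0.0, 0.1]
force: [0.6, -0.1, 0.9]
width: 0.0675
```

Request:
{"name": "apply_moves", "arguments": {
  "plan": [
    [0,0,0,2.85,-3.91,0,1],
    [0,0,0,2.85,-3.91,0,1],
    [0,0,0,2.85,-3.91,0,1],
    [0,0,0,2.85,-3.91,0,1],
    [0,0,0,2.85,-3.91,0,1],
    [0,0,0,2.85,-3.91,0,1],
    [0,0,0,2.85,-3.91,0,1],
    [0,0,0,2.85,-3.91,0,1],
    [0,0,0,2.85,-3.91,0,1],
    [0,0,0,2.85,-3.91,0,1],
    [0,0,0,2.85,-3.91,0,1],
    [0,0,0,2.85,-3.91,0,1],
    [0,0,0,2.85,-3.91,0,1],
    [0,0,0,2.85,-3.91,0,1],
    [0,0,0,0,0,4,1],
    [0,0,0,0,0,4,1],
    [0,0,0,0,0,2,1],
    [0,0,0,0,0,0,1]
  ]
}}

```text
clock: 4.03
tcp_pos: [0.5227, -0.0129, 0.1035]
tool_rot: [-179.9, 0.3, 0.1]
force: [0.2, 0.2, 0.4]
width: 0.001
```

```bash
python3 - <<'E'
from h import *
p=read_camera("wrist"); cv2.imwrite("pics/wrist1.png",p["frame"][:,:,::-1])
for n in ["rim_center","red_mark"]: print(n,[(np.round(w(p,d["centre"]),4),round(d["score"],2)) for d in pinpoint(n,p)[:1]])
p=read_camera("scene"); cv2.imwrite("pics/scene2.png",p["frame"][150:330,180:400,::-1].repeat(3,0).repeat(3,1))
s=state();print(s["tcp_pos"],s["tool_rot"],s["force"],s["clock"])
E
```

```text
rim_center [(array([ 0.5347, -0.095 ,  0.0503]), 0.74)]
red_mark []
[ 0.52582908 -0.01362956  0.10708147] [ 1.79967523e+02 -1.76283624e-01  6.85085066e-02] [-3.58063550e-01  4.20469853e-01  4.05668121e-04] 4.225
```

View pics/wrist1.png

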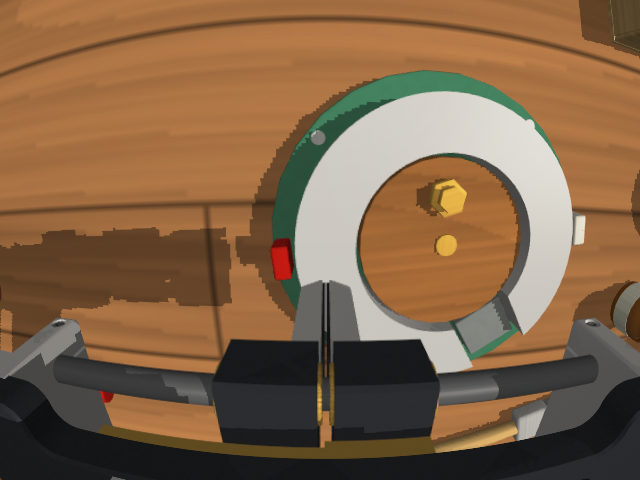

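View pics/scene2.png

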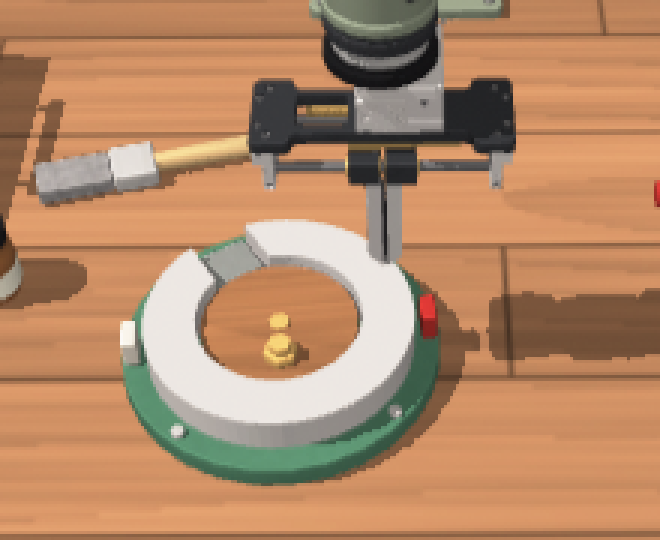

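The wrist view shows the red block at (282,260), the groove at (485,335) and the shut fingers over the rim beside the red block. Three centre estimates agree within 2 mm. Next I lower to just above the rim.

Request:
{"name": "apply_moves", "arguments": {
  "plan": [
    [0,0,0,0,0,2,1],
    [0,0,0,0,0,1.5,1],
    [0,0,0,0,0,1.0,1],
    [0,0,0,0,0,0.4,1],
    [0,0,0,0,0,0,1],
    [0,0,0,0,0,0,1],
    [0,0,0,0,0,0,1]
  ]
}}

```text
clock: 5.1
tcp_pos: [0.5249, -0.0134, 0.057]
tool_rot: [180.0, -0.1, 0.0]
force: [0.2, 0.1, -0.8]
width: 0.0005
```

Request:
{"name": "apply_moves", "arguments": {
  "plan": [
    [0,0,0,0,0,0.2,1],
    [0,0,0,0,0,0.1,1],
    [0,0,0,0,0,0.1,1],
    [0,0,0,0,0,0,1],
    [0,0,0,0,0,0,1]
  ]
}}

```text
clock: 5.72
tcp_pos: [0.5245, -0.0133, 0.0524]
tool_rot: [-180.0, 0.0, 0.0]
force: [0.4, 0.1, 0.4]
width: 0.0003
```

Request:
{"name": "apply_moves", "arguments": {
  "plan": [
    [0,0,0,0,0,0.1,1],
    [0,0,0,0,0,0.1,1],
    [0,0,0,0,0,0.1,1],
    [0,0,0,0,0,0,1],
    [0,0,0,0,0,0,1]
  ]
}}

```text
clock: 6.35
tcp_pos: [0.5246, -0.0133, 0.0503]
tool_rot: [180.0, 0.0, 0.1]
force: [-2.2, 1.3, 5.0]
width: 0.0005
```

```bash
python3 - <<'E'
import numpy as np
a=np.radians(97.3+np.arange(0,30)*4.0); P=np.c_[53.53+8.4*np.cos(a),-9.63+8.4*np.sin(a)]
d=np.diff(P,axis=0)
for i in range(0,29): print(i,np.round(np.degrees(a[i+1]),1),np.round([d[i,0],-d[i,1]],2),P[i+1].round(2))
E
```

```text
0 101.3 [-0.58  0.09] [51.88 -1.39]
1 105.3 [-0.57  0.13] [51.31 -1.53]
2 109.3 [-0.56  0.17] [50.75 -1.7 ]
3 113.3 [-0.55  0.21] [50.21 -1.92]
4 117.3 [-0.53  0.25] [49.68 -2.17]
5 121.3 [-0.51  0.29] [49.17 -2.45]
6 125.3 [-0.49  0.32] [48.68 -2.77]
7 129.3 [-0.47  0.36] [48.21 -3.13]
8 133.3 [-0.44  0.39] [47.77 -3.52]
9 137.3 [-0.41  0.42] [47.36 -3.93]
10 141.3 [-0.38  0.44] [46.97 -4.38]
11 145.3 [-0.35  0.47] [46.62 -4.85]
12 149.3 [-0.32  0.49] [46.31 -5.34]
13 153.3 [-0.28  0.51] [46.03 -5.86]
14 157.3 [-0.25  0.53] [45.78 -6.39]
15 161.3 [-0.21  0.55] [45.57 -6.94]
16 165.3 [-0.17  0.56] [45.4 -7.5]
17 169.3 [-0.13  0.57] [45.28 -8.07]
18 173.3 [-0.09  0.58] [45.19 -8.65]
19 177.3 [-0.05  0.58] [45.14 -9.23]
20 181.3 [-0.01  0.59] [45.13 -9.82]
21 185.3 [0.03 0.59] [ 45.17 -10.41]
22 189.3 [0.07 0.58] [ 45.24 -10.99]
23 193.3 [0.11 0.57] [ 45.36 -11.56]
24 197.3 [0.15 0.57] [ 45.51 -12.13]
25 201.3 [0.19 0.55] [ 45.7  -12.68]
26 205.3 [0.23 0.54] [ 45.94 -13.22]
27 209.3 [0.27 0.52] [ 46.2  -13.74]
28 213.3 [0.3 0.5] [ 46.51 -14.24]
```

Request:
{"name": "apply_moves", "arguments": {
  "plan": [
    [0,0,0,0,0,0.08,1],
    [0,0,0,-0.58,0.09,0,1],
    [0,0,0,-0.57,0.13,0,1],
    [0,0,0,-0.56,0.17,0,1],
    [0,0,0,-0.55,0.21,0,1]
  ]
}}

```text
clock: 6.98
tcp_pos: [0.5044, -0.0195, 0.0503]
tool_rot: [180.0, -0.3, 0.0]
force: [3.1, 0.4, 6.5]
width: 0.0003
```

Request:
{"name": "apply_moves", "arguments": {
  "plan": [
    [0,0,0,-0.53,0.25,0,1],
    [0,0,0,-0.51,0.29,0,1],
    [0,0,0,-0.49,0.32,0,1],
    [0,0,0,-0.47,0.36,0,1]
  ]
}}

```text
clock: 7.48
tcp_pos: [0.4843, -0.0314, 0.0503]
tool_rot: [-180.0, -0.3, 0.0]
force: [3.4, 3.0, 7.1]
width: 0.0006
```

Steady contact at about 7 N, and the tip is tracking the arc.

Request:
{"name": "apply_moves", "arguments": {
  "plan": [
    [0,0,0,-0.44,0.39,0,1],
    [0,0,0,-0.41,0.42,0,1],
    [0,0,0,-0.38,0.44,0,1],
    [0,0,0,-0.35,0.47,0,1],
    [0,0,0,-0.32,0.49,0,1]
  ]
}}

```text
clock: 8.1
tcp_pos: [0.4651, -0.053, 0.0502]
tool_rot: [-179.9, -0.3, -0.0]
force: [3.8, 4.2, 8.4]
width: 0.0007
```

Request:
{"name": "apply_moves", "arguments": {
  "plan": [
    [0,0,0,-0.28,0.51,0,1],
    [0,0,0,-0.25,0.53,0,1],
    [0,0,0,-0.21,0.55,0,1],
    [0,0,0,-0.17,0.56,0,1]
  ]
}}

```text
clock: 8.6
tcp_pos: [0.4556, -0.0737, 0.0502]
tool_rot: [-179.8, -0.2, -0.0]
force: [2.2, 6.6, 9.5]
width: 0.0005
```

Request:
{"name": "apply_moves", "arguments": {
  "plan": [
    [0,0,0,-0.13,0.57,0,1],
    [0,0,0,-0.09,0.58,0,1],
    [0,0,0,-0.05,0.58,0,1],
    [0,0,0,-0.01,0.59,0,1]
  ]
}}

```text
clock: 9.1
tcp_pos: [0.4521, -0.0957, 0.0502]
tool_rot: [-179.7, -0.1, -0.0]
force: [1.9, 11.1, 14.1]
width: 0.0004
```

Request:
{"name": "apply_moves", "arguments": {
  "plan": [
    [0,0,0,0.03,0.59,-0.03,1],
    [0,0,0,0.07,0.58,0,1],
    [0,0,0,0.11,0.57,0,1]
  ]
}}

```text
clock: 9.48
tcp_pos: [0.4529, -0.112, 0.0501]
tool_rot: [-179.5, 0.0, -0.0]
force: [-0.1, 13.2, 16.9]
width: 0.0008
```

Request:
{"name": "apply_moves", "arguments": {
  "plan": [
    [0,0,0,0.15,0.57,0,1],
    [0,0,0,0.19,0.55,0,1]
  ]
}}

```text
clock: 9.72
tcp_pos: [0.4555, -0.1236, 0.0497]
tool_rot: [-179.6, 0.1, 0.0]
force: [-1.3, 5.7, 7.7]
width: 0.0007
```

Request:
{"name": "apply_moves", "arguments": {
  "plan": [
    [0,0,0,0.23,0.54,0,1],
    [0,0,0,0.2,0.39,0,1]
  ]
}}

```text
clock: 9.98
tcp_pos: [0.4599, -0.1363, 0.0482]
tool_rot: [-180.0, 0.1, 0.0]
force: [-1.0, 0.7, 0.0]
width: 0.0004
```

Dropped: z is 0.048 with zero force. I'll centre on the key and ease down into the groove.

Request:
{"name": "apply_moves", "arguments": {
  "plan": [
    [0,0,0,0.2,0.3,0.2,1],
    [0,0,0,0,0,0.3,1],
    [0,0,0,0,0,0.3,1],
    [0,0,0,0,0,0,1],
    [0,0,0,0,0,0,1]
  ]
}}

```text
clock: 10.6
tcp_pos: [0.4628, -0.1392, 0.0409]
tool_rot: [-180.0, 0.0, 0.1]
force: [-0.3, 0.4, 0.4]
width: 0.0005
```

Request:
{"name": "apply_moves", "arguments": {
  "plan": [
    [0,0,0,0.1,0,0.3,1],
    [0,0,0,0,0,0.3,1],
    [0,0,0,0,0,0.3,1],
    [0,0,0,0,0,0,1]
  ]
}}

```text
clock: 11.1
tcp_pos: [0.4642, -0.1394, 0.0323]
tool_rot: [180.0, -0.0, 0.1]
force: [-0.8, 1.0, 2.9]
width: 0.0002
```

Request:
{"name": "apply_moves", "arguments": {
  "plan": [
    [0,0,0,0,0,0.3,1],
    [0,0,0,0,0,0.2,1],
    [0,0,0,0,0,0.2,1],
    [0,0,0,0,0,0,1],
    [0,0,0,0,0,0,1]
  ]
}}

```text
clock: 11.72
tcp_pos: [0.4643, -0.1394, 0.026]
tool_rot: [180.0, -0.0, 0.1]
force: [-2.0, 1.1, 9.5]
width: 0.0008
```

Request:
{"name": "apply_moves", "arguments": {
  "plan": [
    [0,0,0,0,0,0.15,1],
    [0,0,0,0,0,0.1,1],
    [0,0,0,0,0,0,1],
    [0,0,0,0,0,0,1]
  ]
}}

```text
clock: 12.22
tcp_pos: [0.4643, -0.1396, 0.0256]
tool_rot: [180.0, 0.0, 0.1]
force: [-8.9, 2.9, 24.6]
width: 0.0005
```

Solid stop at z ≈ 0.0257 with 25 N. I'll lift clear vertically and check.

Request:
{"name": "apply_moves", "arguments": {
  "plan": [
    [0,0,0,0,0,-0.4,1],
    [0,0,0,0,0,-1,1],
    [0,0,0,0,0,-2,1],
    [0,0,0,0,0,-4,1],
    [0,0,0,0,0,-4,1],
    [0,0,0,-2,0,-4,1],
    [0,0,0,-3,0,-2,1],
    [0,0,0,-3,0,0,1],
    [0,0,0,0,0,0,1],
    [0,0,0,0,0,0,1],
    [0,0,0,0,0,0,1]
  ]
}}

```text
clock: 13.6
tcp_pos: [0.3845, -0.1393, 0.1962]
tool_rot: [-180.0, 0.0, 0.1]
force: [0.1, 0.2, -0.8]
width: 0.0004
```

```bash
python3 - <<'E'
from h import *
s=state();print(s["tcp_pos"],s["force"],s["clock"])
for c in ["scene","top","wrist"]:
    p=read_camera(c)
    f=p["frame"][:,:,::-1]
    if c=="scene": f=f[150:330,180:400].repeat(3,0).repeat(3,1)
    cv2.imwrite(f"pics/{c}3.png",f)
    if c=="wrist": continue
    K=p["intrinsics"];z=p["range_z"];v,u=np.mgrid[:480,:640]
    P=np.stack([(u-K[0,2])/K[0,0]*z,-(v-K[1,2])/K[1,1]*z,-z],-1)@p["pose"][:3,:3].T+p["pose"][:3,3]
    for nm,x,y,r in [("key",.4642,-.140,.012),("stud",.5355,-.0963,.006)]:
        m=np.hypot(P[...,0]-x,P[...,1]-y)<r; print(c,nm,m.sum(),np.median(P[m][:,2]),P[m][:,2].max())
E
```

```text
[ 0.38449261 -0.13934293  0.19621079] [ 0.06775567  0.20751853 -0.7677019 ] 13.6
scene key 51 0.02601129210341102 0.02887235254018794
scene stud 23 0.05607007631378025 0.0593794747454961
top key 101 0.026249710564710815 0.030245694330855777
top stud 27 0.056806855995678585 0.05901880422233652
```

View pics/scene3.png

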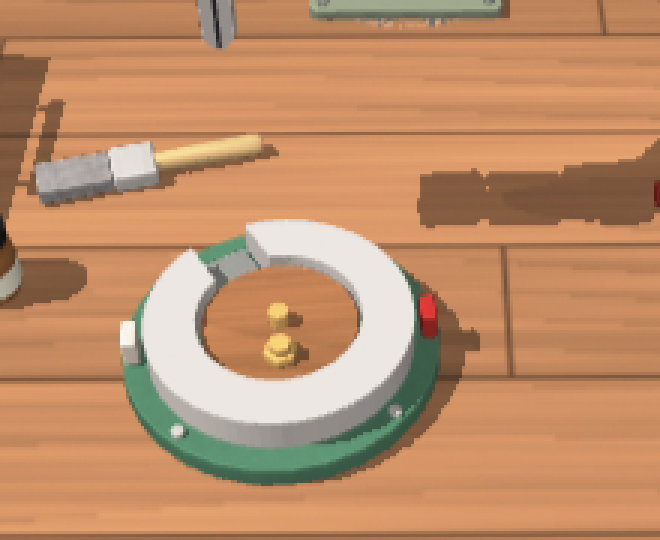

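View pics/wrist3.png

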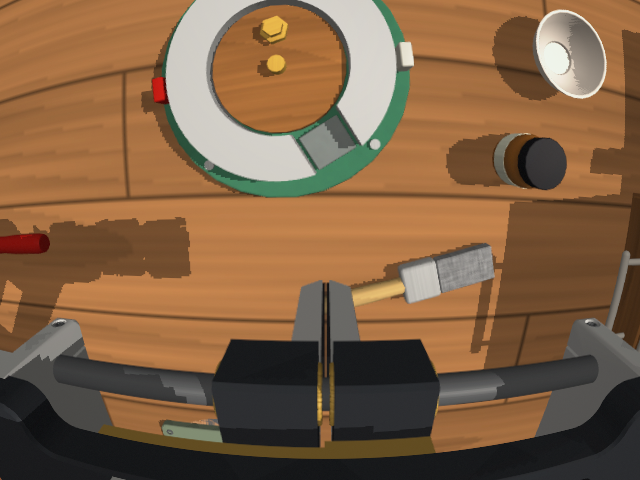

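The scene view shows the stud standing tall at (278,315) and the key sunk in its groove at (238,265). The nut, brush and jar haven't moved, and the gripper is clear. In both cameras' depth the key top is at 26 mm and the stud top at about 56 mm.

```bash
python3 -c "
from plant import *
print(job_done())"
```

```text
the job is handed in; nothing more can be done
None
```

The turntable is unlocked: the release key is fully down and the brass stud is up, and I've handed the job in.

- **Sweep:** with the gripper shut, I touched the rim beside the red block at about 5 N. I then swept the middle of the rim around the robot's side at about 6–17 N until the fingertips dropped into the groove, roughly 110° along.
- **Press:** I pushed the key to a firm stop, where the force reached about 25 N with the fingertips at 25.6 mm, then lifted clear. The robot clock read about 14 s of the 64 s allowed.
- **Last checks:** depth from both fixed cameras puts the key top at about 26 mm (fully pressed). It puts the stud top at 56–57 mm, against 44 mm at the start. The nut, brush, bowl, jar and screwdriver looked undisturbed in the pictures I viewed. I didn't check the other jar or the cork block again afterwards; the arm went nowhere near them. The gripper was about 0.2 m above the table, touching nothing.

No check failed. The only disagreement was 1–2 mm between camera estimates of the rim centre, and about 2.5° in the groove angle. The sweep and press landed where expected despite that.

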